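# Run the balance carriage in under the dosing spout

### The job

Push the stone balance carriage along its guideway towards the dosing stand and bring it to a dead stop with the beaker centred under the spout; it runs almost without friction, so ease it to rest by hand and never let it reach the far end stop. Push and brake it gently at the sprung buffers on its two ends, without a hard knock, and do not touch the balance or the beaker. Leave it standing there untouched, and leave the stand and the bottles, flask and jar in front of the guideway as they are.

Things in the scene. Friction and masses are not known exactly. Their poses are not given: they have to be found in the camera images.
- guideway: Straight aluminium channel fixed on the bench, 830 mm long (its y), 204 wide; place and yaw vary. Origin: centre of its underside, on the bench. The carriage has to go towards its +y. Side walls 80 high, inner faces at x = -94 and +94. Floor 12 high; two shafts at x = -50 and +50, tops 27 above the bench. Steel end blocks 74 high (inner faces y = -385, +385) with rubber buffers
- carriage: Stone slab 176 wide (x), 150 long (y), 50 thick, on ball bushings along the guideway's y; all that rolls weighs 6 kg nominal (5 to 7.5). Origin: centre of its underside, 30 mm above the bench, on the guideway's centre line, axes parallel to it. Top 80 above the bench. Almost no friction: about 0.01 N plus 0.4 N per m/s: left alone it runs on for long. Sprung buffers stick out 40 at both ends
- push_face (a point): Middle of the face of the rear buffer's nose bar, 57 mm above the bench, at y = -115 from the carriage's origin when free. Bar 160 wide (x), 40 to 74 above the bench; springs in by up to 32 at 60 N/m (0.06 N at first), almost undamped, so the carriage bounces back from what it meets. Push here, from above inside the channel
- brake_face (a point): Middle of the face of the front buffer's nose bar, of the same make, y = +115 mm from the carriage's origin when free, 57 above the bench. Brake here
- end_stop (a point): Face of the far end stop's rubber buffers, on the centre line, guideway y = +370 mm, 55 above the bench: the carriage's front buffer must not get there (carriage origin at guideway y = +255). The near end stop is at guideway y = -370
- balance: White balance screwed onto the slab, 166 (x) by 140 (y) mm, top 105 above the bench, with a round pan (113 above the bench) and an empty glass beaker 86 across, up to 201 above the bench, all fast together. Origin: centre of its underside, 80 above the bench. Pan and beaker are centred 28 in +x from the origin. Not to be touched
- beaker_mouth (a point): Centre of the beaker's rim, 201 mm above the bench, 28 in +x and 0 in y from the carriage's origin
- dosing_stand: Steel stand fixed beyond the guideway (+x side); its place along the guideway varies. Axes parallel to the guideway's. Origin on the bench, on the guideway's centre line, level with the spout in y. Rod (185 mm in +x, 416 high) and bottle (424) stand outside the channel; only a 10 thick spout reaches over it, 263 to 273 above the bench, as far as x = +28. Brass index on the far wall at the same y
- spout (a point): Mouth of the spout, 235 mm above the bench, 28 in +x from the stand's origin; the beaker's mouth has to stand under it
- dropper_a: Amber dropper bottle, 34 across, 122 high, loose, bystander. Origin: centre of its underside
- dropper_b: Amber dropper bottle, 38 across, 130 high, loose, bystander. Origin: centre of its underside
- dropper_c: Amber dropper bottle, 34 across, 122 high, loose, bystander. Origin: centre of its underside
- flask: Clear round flask with a cork, 76 across, 102 high, loose, bystander. Origin: centre of its underside
- cream_jar: White jar with a black cap, 56 across, 50 high, loose, bystander. Origin: centre of its underside

How it is judged:
By the outcome, as a careful person would: the job done as asked, in the order asked, and still so for the second after the job is handed in, with the robot touching nothing.
It also fails if it takes over 32 s, if anything falls off the work surface, if the arm or the gripper's body presses on something with over 40 N, if the wrist force passes 120 N, or if a joint passes its speed limit or range.

### The arm

A 6-joint arm with a two-finger parallel gripper is mounted at the origin on the work surface. World frame = base frame: x ahead of the robot, y to its left, z up, the work surface at z = 0. Lengths are in m, angles in rad, forces in N, time in s.
With the tool pointing down it reaches from about 0.4 to 0.825 m from the base axis. Payload 7 kg.
Tool frame: the origin (TCP) lies at the very end of the fingers, on their centre line; the grasp point (between the pads) lies 19 mm behind it; z points along the fingers, y is the line along which they close (so a half turn about z gives the same grasp; the last joint's range is limited). The gripper opens to 85 mm and grips with 20 to 120 N. Pads are 22 mm wide; open, the fingers measure 114 mm over their backs; the gripper's body (76 mm by 85 mm) begins 54 mm behind the grasp point. The pads swing forward as they close: fully open they stand 13 mm farther back than shut.
Start: joints at [-1.046, 0.359, 0.012, 0, -1.224, -0.288], TCP at [0.158, -0.656, 0.231] pointing down, gripper open.
Joint ranges: [-3.07, 3.07], [-1.43, 2.12], [-1.02, 1.25], [-3.03, 1.67], [-3.05, -0], [-3.03, 3.03]. Speed limits (rad/s): [2.39, 2.39, 3.01, 3.14, 3.14, 3.14].

### API

Orientations are given as a rotation vector (axis times angle).
In Python, from bench import env gives the robot as it stands.
- The arm moves only by the shell command python3 -m jog 'ROWS' [FORCE]. ROWS is JSON, one flat list of numbers, 5 for each row, row after row: the opening, from -1 (shut) to 1 (fully open), then the shift along the tool's x, y, z as a fraction of full scale, then the turn about the tool's z as a fraction of full scale. In form: [jaw, x, y, z, spin, jaw, x, y, z, spin, ...]. A call has 1 to 10 rows; each row shifts and turns the commanded pose from where the row before left it, along the tool's axes as they then stand; what a row does not reach is not made up. Full scale, the value 1, is 400 mm for a shift and pi/2 rad for a turn. A row lasts 1/12 s, in which the tool goes at most 41.7 mm and 7.16 degrees, less where a joint would pass 70% of its speed; a pose out of reach is approached as far as the arm can. A call with a number of a shift or a turn outside -1 to 1 is refused whole. A call with a gripper value outside its range is refused whole. The fingers move at their own pace and stop on an object; FORCE is the grip in N (left out, the last holds). Time passes only in rows, so rows that do not move let the fingers close. It gives the time, the measured TCP pose, the force, the opening and the grip force at its end, in the units of the state.
- env.get_state(): the state, without advancing time (a new reading comes with each control period).
- env.snapshot(name): name is "side" or "top" or "wrist"; returns the picture (420x560x3 uint8, red, green, blue); there is no depth.
- env.camera_params(name): a dict with "fx", "fy", "cx", "cy" (pixels), "R" (3x3) and "t" (3): a world point X has camera coordinates R X + t. Camera axes: x right, y down, z forward; pixel columns grow to the right and rows downward; lengths in m; the calibration is good to about 2 mm. The wrist camera is an equidistant fisheye: a pixel r from the principal point sees the ray r / f radians off the axis. A picture is of the moment at which its call begins: read the wrist's pose just before it. camera_params takes no time and is no camera call; for the wrist camera it gives the pose at the moment of the call.
- env.job_done(): hands the job in; it is judged then, once.
The state is a dict: "time": time; "qpos": joint angles; "dq": joint speeds; "joint_torque": joint torques, N m; "ee_pos": TCP position; "tool_rot": TCP orientation; "contact_force": force on the tool from outside, world axes, zero at the start; "torque": the same for the moment, N m; "finger_gap": finger opening in m; "gripper_force": force on a finger pad.
Only numpy, scipy, OpenCV 4.12 (cv2) and the standard library are available. Lean on these libraries where they do the work, as an engineer would, in place of code of your own. Each camera call takes 0.05 s, during which the arm holds its last target. There are 200 camera calls.

## Working session

There is one attempt and no reset: what is moved stays moved. The work goes in short steps, Python scripts to look and compute and a shell command to move; the robot and the scene stay as the last step left them, time stands still between calls to the robot, and variables do not carry over. Pictures are saved under pics/ and viewed, at most 10 in all, crops included, and the job is handed in when it is done.

```bash
mkdir -p pics; ls; cat > h.py <<'E'
from bench import env
import cv2,numpy as np
def snap(n,f):
    im=env.snapshot(n); cv2.imwrite('pics/'+f,im[:,:,::-1]); return im
def ray(n,u,v):
    p=env.camera_params(n);R=np.array(p['R']);t=np.array(p['t'])
    return -R.T@t, R.T@np.array([(u-p['cx'])/p['fx'],(v-p['cy'])/p['fy'],1])
def at(n,u,v,z):
    c,d=ray(n,u,v); return c+d*(z-c[2])/d[2]
def proj(n,X):
    p=env.camera_params(n);q=np.array(p['R'])@np.array(X)+p['t']
    return np.array([p['fx']*q[0]/q[2]+p['cx'],p['fy']*q[1]/q[2]+p['cy']])
E
python3 - <<'E'
from h import *
for n in('top','side'):
    im=snap(n,n+'0.png'); c,_=ray(n,0,0); print(n,c,proj(n,[.6,0,0]))
s=env.get_state();print(s['time'],s['ee_pos'],s['tool_rot'],s['contact_force'],s['finger_gap'])
E
```

```text
pics
top [ 0.43899969 -0.00274674  1.30481261] [264.48608608 192.10158284]
side [0.46301369 0.7596446  1.06060615] [255.52489973 244.481054  ]
0.1 [ 0.15822659 -0.65575613  0.2304773 ] [ 3.70909274e-01 -3.11928408e+00 -2.26964295e-03] [-0.5304008   0.40011267 -0.45355076] 0.08539371230597338
```

View pics/top0.png

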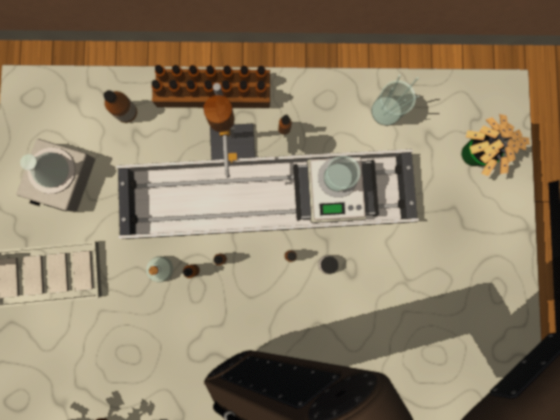

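View pics/side0.png

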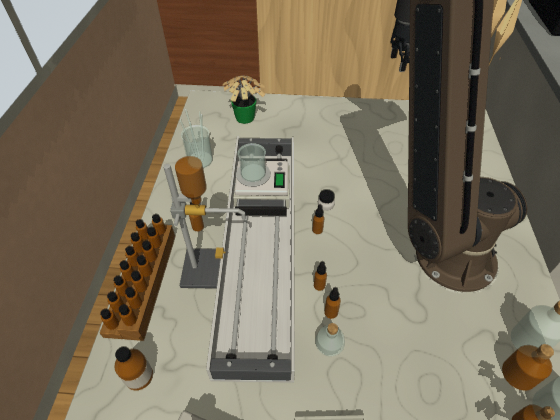

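```bash
python3 - <<'E'
import cv2
im=cv2.imread('pics/top0.png')
for n,(a,b) in {'L':(108,258),'R':(270,420)}.items():
    c=cv2.resize(im[140:250,a:b],None,fx=5,fy=5,interpolation=cv2.INTER_CUBIC); cv2.imwrite(f'pics/c{n}.png',c)
E
```

```text
(no output)
```

View pics/cL.png

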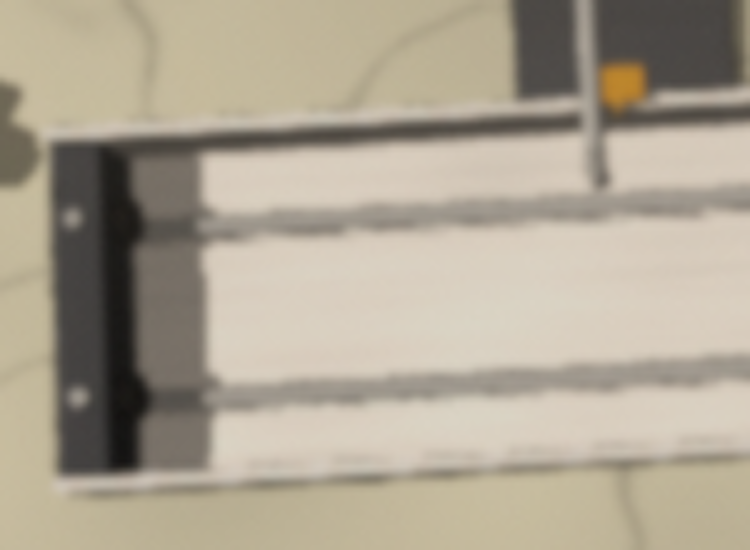

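View pics/cR.png

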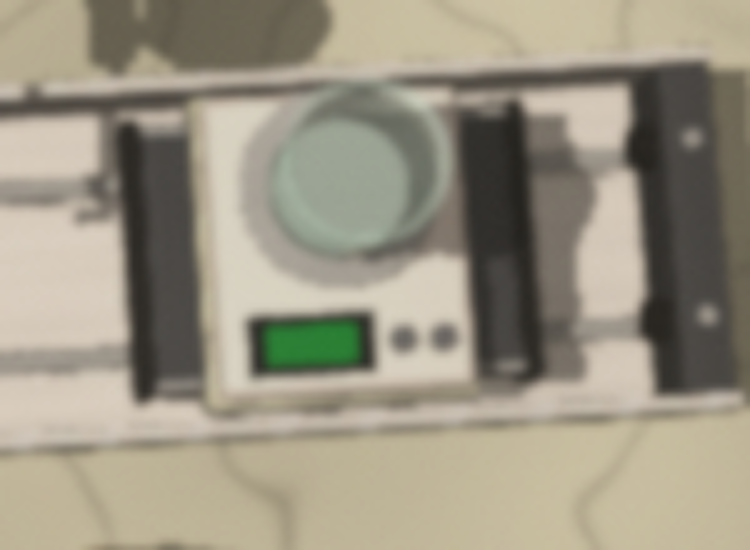

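```bash
python3 - <<'E'
from h import *
from scipy.optimize import least_squares
C=[((118,166),-102,415),((119.4,237.6),102*-1,415)]
L=lambda u,v:(108+u/5,140+v/5)
Rr=lambda u,v:(270+u/5,140+v/5)
pts=[(L(50,130),(102,415)),(L(57,488),(-102,415)),(Rr(708,62),(102,-415)),(Rr(748,403),(-102,-415))]
# +y left, +x up in image
W=np.array([at('top',*p,.08)[:2] for p,_ in pts]);G=np.array([g for _,g in pts])/1e3
def T(q,g):c,s=np.cos(q[2]),np.sin(q[2]);return np.c_[q[0]+c*g[:,0]-s*g[:,1],q[1]+s*g[:,0]+c*g[:,1]]
r=least_squares(lambda q:(T(q,G)-W).ravel(),[.6,0,0]);q=r.x;print(q,r.fun.reshape(-1,2)*1e3)
np.save('q.npy',q)
c,s=np.cos(q[2]),np.sin(q[2]);M=np.array([[c,s],[-s,c]])
def g(p,z):return np.round(M@(at('top',*p,z)[:2]-q[:2])*1e3,1)
print('front',g(Rr(120,122),.04),g(Rr(138,402),.04))
print('rear',g(Rr(520,100),.074),g(Rr(540,378),.074))
print('beaker',g(Rr(367,165),.201))
print('spout',g(L(600,187),.235),g(L(596,160),.268),'index',g(L(619,106),.08),g(L(623,85),.08))
for z in (0.04,.057): print('slab',g(Rr(200,250),.08))
# bystanders base approx and robot tool
for n,p,z in(('flask',(160,268),.05),('d1',(191,271),.1),('d2',(220,259),.1),('d3',(290,256),.1),('jar',(329,265),.05)):print(n,at('top',*p,z)[:2],g(p,z))
E
```

```text
[ 0.58525206 -0.01003574  0.05876468] [[ 2.02340247  2.6217136 ]
 [-2.93622864  1.28486084]
 [ 6.24687346 -4.91399746]
 [-5.33404729  1.00742301]]
front [ 86.4 -80. ] [-75.9 -80.8]
rear [  81.  -303.7] [ -76.3 -303.2]
beaker [  28.5 -191. ]
spout [26.9 97.1] [34.6 95.8] index [97.  96.1] [108.8  93.4]
slab [   4.7 -117.3]
slab [   4.7 -117.3]
flask [0.37826309 0.29083037] [-189.   312.5]
d1 [0.37301685 0.19591662] [-199.8  218.1]
d2 [0.40538191 0.11859237] [-172.  139.]
d3 [ 0.41423612 -0.07016572] [-174.3  -50. ]
jar [ 0.38850851 -0.1827513 ] [-206.5 -160.9]
```

```bash
cat >> h.py <<'E'
q=np.load('q.npy');c,s=np.cos(q[2]),np.sin(q[2]);M=np.array([[c,s],[-s,c]])
def g(p): return M@(np.array(p)[:2]-q[:2])*1e3
def where():
    from scipy.spatial.transform import Rotation as Ro
    st=env.get_state();m=Ro.from_rotvec(st['tool_rot']).as_matrix()
    print('t',round(st['time'],3),'tcp guide',np.round(g(st['ee_pos']),1),'z',round(st['ee_pos'][2],4),'tool y yaw err deg',np.round(np.degrees(np.arctan2(-m[0,1],m[1,1])-q[2]),2),'gap',round(st['finger_gap'],4),'F',np.round(st['contact_force'],2))
def green(n='top'):
    t=env.get_state()['time'];im=env.snapshot(n).astype(int)
    m=(im[:,:,1]-np.maximum(im[:,:,0],im[:,:,2]))
    w=np.clip(m-30,0,60).astype(float); 
    w[:, :]=w*(np.indices(w.shape)[1]<440) if n=='top' else w*(np.indices(w.shape)[0]>125)
    if n=='top': w[:150]=0
    v,u=np.indices(w.shape);S=w.sum()
    if S<200: return t,None,S
    return t,g(at(n,(w*u).sum()/S,(w*v).sum()/S,.106)).round(2),S
E
python3 -m jog '[-1,0,0,0,0.057, -1,0,0,0,0.057, -1,-0.08,0.053,0,0, -1,-0.08,0.053,0,0, -1,-0.08,0.053,0,0, -1,-0.08,0.053,0,0, -1,-0.08,0.053,0,0, -1,-0.08,0.053,0,0, -1,-0.08,0.053,0,0, -1,-0.08,0.053,0,0]'
python3 - <<'E'
from h import *
where();print(green('top'),green('side'))
E
```

```text
time: 0.93
ee_pos: [0.4052, -0.4705, 0.2311]
tool_rot: [0.091, -3.14, -0.001]
contact_force: [0.2, 0.6, 0.5]
finger_gap: 0.0
gripper_force: 0.0
t 0.933 tcp guide [-206.7 -449.1] z 0.2311 tool y yaw err deg -0.06 gap 0.0 F [0.17 0.59 0.52]
(0.9333, array([ -51.76, -171.39]), np.float64(6899.0)) (0.9833, array([ -53.08, -168.75]), np.float64(3111.0))
```

```bash

python3 -m jog '[-1,-0.083,0.0545,0,0, -1,-0.083,0.0545,0,0, -1,-0.083,0.0545,0,0, -1,-0.083,0.0545,0,0, -1,-0.083,0.0545,0,0, -1,0,0,0.09,0, -1,0,0,0.09,0, -1,0,0,0.09,0, -1,0,0,0.09,0, -1,0,0,0.09,0]'
python3 - <<'E'
from h import *
where();print(green('top'));print(green('side'))
im=env.snapshot('top'); cv2.imwrite('pics/t1.png',cv2.resize(im[140:340,260:440,::-1],None,fx=3,fy=3,interpolation=cv2.INTER_CUBIC))
E
```

```text
time: 1.87
ee_pos: [0.563, -0.3537, 0.0495]
tool_rot: [0.091, -3.14, -0.0]
contact_force: [0.6, -0.7, -0.5]
finger_gap: 0.0001
gripper_force: 0.0
t 1.867 tcp guide [ -42.4 -341.7] z 0.0495 tool y yaw err deg -0.06 gap 0.0001 F [ 0.61 -0.69 -0.46]
(1.8667, None, np.float64(0.0))
(1.9167, array([ -53.04, -168.74]), np.float64(3465.0))
```

View pics/t1.png

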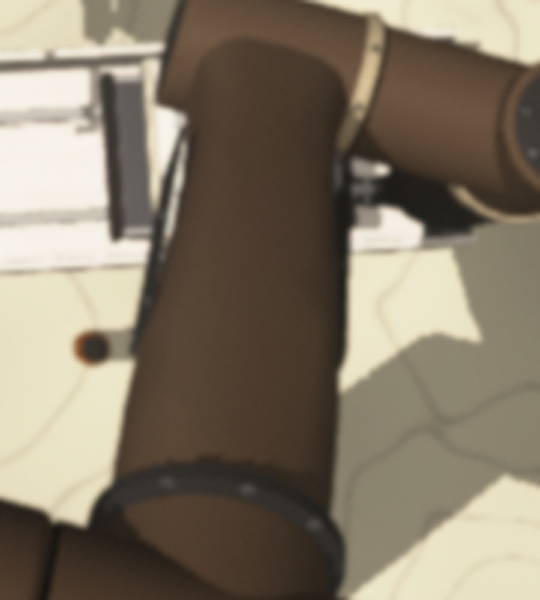

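```bash

python3 -m jog '[-1,0,0.0055,0,0, -1,0,0.0055,0,0, -1,0,0.0055,0,0, -1,0,0.0055,0,0, -1,0,0.0055,0,0, -1,0,0.0055,0,0, -1,0,0.0055,0,0, -1,0,0.0055,0,0, -1,0,0.0055,0,0, -1,0,0.0055,0,0]' | head -2
python3 -m jog '[-1,0,0.0055,0,0, -1,0,0.0055,0,0, -1,0,0.0055,0,0, -1,0,0.0055,0,0, -1,0,0.0055,0,0, -1,0,0.0055,0,0, -1,0,0.0055,0,0, -1,0,0.0055,0,0, -1,0,0.0055,0,0, -1,0,0.0055,0,0]' | head -2
python3 - <<'E'
from h import *
where();print(green('side'))
E
```

```text
time: 2.85
ee_pos: [0.5622, -0.3314, 0.0513]
time: 3.68
ee_pos: [0.561, -0.3095, 0.0513]
t 3.683 tcp guide [ -41.8 -297.5] z 0.0513 tool y yaw err deg -0.06 gap 0.0003 F [-0.71  0.43  0.35]
(3.6833, array([ -53.25, -155.56]), np.float64(3463.0))
```

```bash

python3 -m jog '[-1,0,0.0055,0,0, -1,0,0.0055,0,0, -1,0,0.0055,0,0, -1,0,0.0055,0,0, -1,0,0.0055,0,0, -1,0,0.0055,0,0, -1,0,0.0055,0,0, -1,0,0.0055,0,0]' | head -2
python3 - <<'E'
from h import *
where()
for i in range(4):print(green('side'))
E
```

```text
time: 4.4
ee_pos: [0.56, -0.2919, 0.0513]
t 4.4 tcp guide [ -41.8 -279.9] z 0.0513 tool y yaw err deg -0.06 gap 0.0001 F [-1.31  0.53  0.01]
(4.4, array([ -53.69, -122.83]), np.float64(3630.0))
(4.45, array([ -53.7 , -120.45]), np.float64(3603.0))
(4.5, array([ -53.7 , -118.56]), np.float64(3632.0))
(4.55, array([ -53.76, -115.91]), np.float64(3652.0))
```

```bash

python3 -m jog '[-1,0,-0.005,-0.082,0, -1,0,-0.005,-0.082,0, -1,0,0,-0.082,0, -1,0,0,-0.082,0, -1,0,0,-0.082,0, -1,0,0.1,0,0, -1,0,0.1,0,0, -1,0,0.1,0,0, -1,0,0.1,0,0, -1,0,0.1,0,0]' | head -2
python3 -m jog '[-1,0,0.1,0,0, -1,0,0.1,0,0, -1,0,0.1,0,0, -1,0,0.1,0,0, -1,0,0.1,0,0, -1,0,0.1,0,0, -1,0,0.1,0,0, -1,0,0.02,0,0]' | head -2
python3 - <<'E'
from h import *
where()
for i in range(2):print(green('side'),green('top'))
E
```

```text
time: 5.43
ee_pos: [0.5482, -0.0951, 0.2155]
time: 6.1
ee_pos: [0.532, 0.1958, 0.2153]
t 6.1 tcp guide [-41.1 208.6] z 0.2153 tool y yaw err deg 0.12 gap -0.0002 F [ 0.41 -0.48 -0.3 ]
(6.1, None, np.float64(0.0)) (6.15, array([-52.5 , -52.19]), np.float64(1123.0))
(6.2, None, np.float64(0.0)) (6.25, array([-52.45, -48.26]), np.float64(1177.0))
```

```bash

python3 -m jog '[-1,0,0,0.082,0, -1,0,0,0.082,0, -1,0,0,0.082,0, -1,0,0,0.082,0, -1,0,0,0.082,0]' | head -2
python3 - <<'E'
from h import *
where()
for i in range(2):
    print(green('side'));t=env.get_state()['time'];im=snap('top','b%d.png'%i);print(t)
cv2.imwrite('pics/b.png',cv2.resize(im[140:290,190:390,::-1],None,fx=4,fy=4,interpolation=cv2.INTER_CUBIC))
E
```

```text
time: 6.72
ee_pos: [0.5323, 0.1893, 0.0505]
t 6.717 tcp guide [-41.1 202.1] z 0.0505 tool y yaw err deg -0.18 gap -0.0002 F [ 0.12 -0.26  0.71]
(6.7167, None, np.float64(0.0))
6.7667
(6.8167, None, np.float64(0.0))
6.8667
```

View pics/b.png

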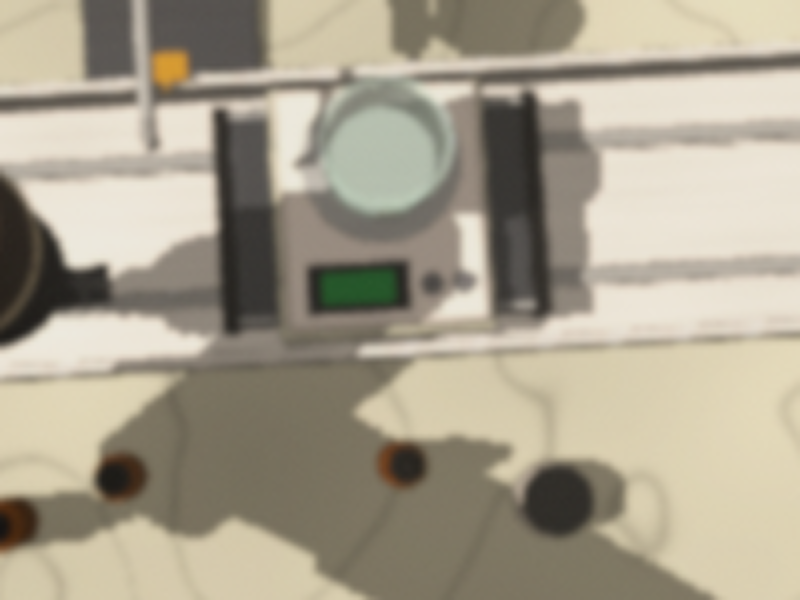

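```bash
cat >> h.py <<'E'
def disp(im):
    im=im.astype(int);m=(im[:,:,1]-np.maximum(im[:,:,0],im[:,:,2])).astype(float)
    m[:150]=0;m[260:]=0;m[:,:150]=0;m[:,420:]=0
    w=np.clip(m-.35*m.max(),0,.4*m.max());v,u=np.indices(w.shape);S=w.sum()
    return g(at('top',(w*u).sum()/S,(w*v).sum()/S,.106)).round(2)
def look():
    t=env.get_state()['time'];return t,disp(env.snapshot('top'))
E
python3 - <<'E'
from h import *
for f in('top0','b0','b1'):print(f,disp(cv2.imread(f'pics/{f}.png')[:,:,::-1]))
f=lambda u,v,z:g(at('top',190+u/4,140+v/4,z)).round(1)
print('front',f(223,220,.074),'rear',f(540,205,.074),'beaker',f(387,145,.201),'spout',f(152,147,.235),'index',f(168,85,.08))
E
```

```text
top0 [ -51.79 -171.3 ]
b0 [-52.45 -30.64]
b1 [-52.43 -27.36]
front [ 0.8 62.2] rear [  -0.3 -159.7] beaker [ 27.7 -47.8] spout [28.5 97. ] index [96.9 95.6]
```

```bash

for i in 1 2; do python3 -m jog '[-1,0,0,0,0, -1,0,0,0,0, -1,0,0,0,0, -1,0,0,0,0, -1,0,0,0,0, -1,0,0,0,0, -1,0,0,0,0, -1,0,0,0,0, -1,0,0,0,0, -1,0,0,0,0]' | head -1
python3 - <<'E'
from h import *
where();print(look())
E
done
```

```text
time: 7.75
t 7.75 tcp guide [-41.3 203.8] z 0.0512 tool y yaw err deg -0.06 gap -0.0 F [-0.39 -0.19  1.33]
(7.75, array([-52.64,   1.08]))
time: 8.63
t 8.633 tcp guide [-41.3 203.8] z 0.0513 tool y yaw err deg -0.06 gap -0.0003 F [-0.26 -0.31 -0.01]
(8.6333, array([-52.75,  27.05]))
```

```bash

python3 -m jog '[-1,0,0,0,0, -1,0,0,0,0, -1,0,0,0,0, -1,0,0,0,0, -1,0,0,0,0, -1,0,0,0,0, -1,0,0,0,0, -1,0,0,0,0, -1,0,0,0,0, -1,0,0,0,0]' | head -1
python3 - <<'E'
from h import *
print(look())
E
python3 -m jog '[-1,0,0,0,0, -1,0,0,0,0, -1,0,0,0,0, -1,0,0,0,0, -1,0,0,0,0]' | head -1
python3 - <<'E'
from h import *
print(look())
E
```

```text
time: 9.52
(9.5167, array([-52.83,  49.62]))
time: 9.98
(9.9833, array([-52.87,  60.26]))
```

```bash

python3 -m jog '[-1,0,0.01,0,0, -1,0,0.01,0,0, -1,0,0,0,0, -1,0,0,0,0, -1,0,0,0,0, -1,0,0,0,0, -1,0,0,0,0, -1,0,0,0,0, -1,0,0,0,0, -1,0,0,0,0]' | head -1
python3 - <<'E'
from h import *
where();print(look())
E
python3 -m jog '[-1,0,0,0,0, -1,0,0,0,0, -1,0,0,0,0, -1,0,0,0,0, -1,0,0,0,0]' | head -1
python3 - <<'E'
from h import *
print(look())
E
```

```text
time: 10.87
t 10.867 tcp guide [-41.3 211.8] z 0.0513 tool y yaw err deg -0.06 gap -0.0003 F [ 0.21 -0.89 -0.44]
(10.8667, array([-52.94,  79.51]))
time: 11.33
(11.3333, array([-52.97,  89.09]))
```

```bash

python3 -m jog '[-1,0,0,0,0, -1,0,0,0,0, -1,0,0,0,0, -1,0,0,0,0, -1,0,0,0,0, -1,0,0.002,0,0, -1,0,0.0021,0,0, -1,0,0.0021,0,0, -1,0,0.0021,0,0, -1,0,0.0021,0,0]' | head -1
python3 - <<'E'
from h import *
where();print(look())
E
```

```text
time: 12.22
t 12.217 tcp guide [-41.3 216.1] z 0.0513 tool y yaw err deg -0.06 gap -0.0 F [-0.66 -0.26 -0.22]
(12.2167, array([-53.08, 103.64]))
```

```bash

python3 -m jog '[-1,0,0.003,0,0, -1,0,0.0027,0,0, -1,0,0.0027,0,0]' | head -1
python3 - <<'E'
from h import *
where();print(look())
E
```

```text
time: 12.52
t 12.517 tcp guide [-41.3 219.5] z 0.0513 tool y yaw err deg -0.06 gap 0.0 F [-0.35  0.11 -0.18]
(12.5167, array([-53.04, 107.6 ]))
```

```bash

python3 -m jog '[-1,0,0.0036,0,0, -1,0,0.0025,0,0, -1,0,0.0025,0,0, -1,0,0.0025,0,0]' | head -1
python3 - <<'E'
from h import *
where();print(look())
E
```

```text
time: 12.9
t 12.9 tcp guide [-41.3 223.9] z 0.0513 tool y yaw err deg -0.06 gap -0.0003 F [-0.14 -0.92  0.3 ]
(12.9, array([-53.08, 110.08]))
```

```bash

python3 -m jog '[-1,0,0.012,0,0, -1,0,0.012,0,0, -1,0,0.012,0,0]' | head -1
python3 - <<'E'
from h import *
where();print(look())
E
python3 -m jog '[-1,0,0,0,0, -1,0,0,0,0, -1,0,0,0,0, -1,0,0,0,0, -1,0,0,0,0]' | head -1
python3 - <<'E'
from h import *
print(look())
im=snap('top','d.png')
cv2.imwrite('pics/dc.png',cv2.resize(im[140:250,170:330,::-1],None,fx=5,fy=5,interpolation=cv2.INTER_CUBIC))
E
```

```text
time: 13.2
t 13.2 tcp guide [-41.2 238.7] z 0.0513 tool y yaw err deg -0.06 gap -0.0003 F [0.74 0.55 0.09]
(13.2, array([-53.1 , 111.23]))
time: 13.67
(13.6667, array([-53.1 , 113.74]))
```

View pics/dc.png

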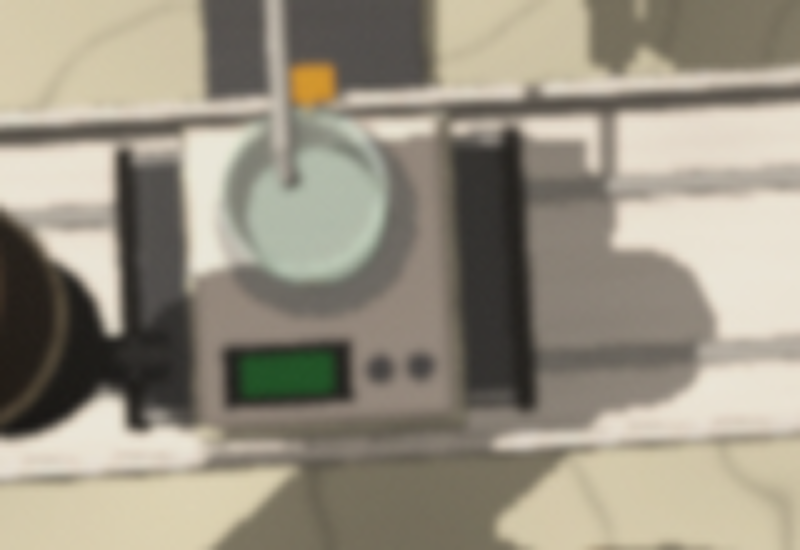

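```bash
python3 - <<'E'
from h import *
print(disp(cv2.imread('pics/d.png')[:,:,::-1]), env.get_state()['time'])
f=lambda u,v,z:g(at('top',170+u/5,140+v/5,z)).round(1)
print('front',f(128,287,.074),'rear',f(523,270,.04),f(523,270,.074),'beaker',f(305,196,.201),f(303,196,.201),'spout',f(292,182,.235),'index',f(314,103,.08),f(314,103,.09))
E
```

```text
[-53.14 113.87] 13.7667
front [  1.4 201.8] rear [  3.4 -19.3] [ -0.6 -18.4] beaker [27.5 92.3] [27.5 93.3] spout [29.3 96. ] index [98.6 93.3] [96.6 92.6]
```

```bash

python3 -m jog '[-1,0,0,0,0, -1,0,0,0,0, -1,0,0,0,0, -1,0,0,0,0, -1,0,0,0,0]' | head -1
python3 - <<'E'
from h import *
print(look())
print(look())
E
```

```text
time: 14.18
(14.1833, array([-53.09, 115.76]))
(14.2333, array([-53.09, 115.97]))
```

```bash

python3 -m jog '[-1,0,0,0,0, -1,0,0,0,0, -1,0,0,0,0, -1,0,0,0,0, -1,0,0,0,0, -1,0,0,0,0, -1,0,0,0,0, -1,0,0,0,0, -1,0,0,0,0, -1,0,0,0,0]' | head -1
python3 - <<'E'
from h import *
print(look())
E
python3 -m jog '[-1,0,0,0,0, -1,0,0,0,0, -1,0,0,0,0, -1,0,0,0,0, -1,0,0,0,0, -1,0,0,0,0, -1,0,0,0,0, -1,0,0,0,0, -1,0,0,0,0, -1,0,0,0,0]' | head -1
python3 - <<'E'
from h import *
print(look())
im=snap('top','e.png')
cv2.imwrite('pics/ec.png',cv2.resize(im[145:235,180:310,::-1],None,fx=6,fy=6,interpolation=cv2.INTER_CUBIC))
where()
E
```

```text
time: 15.12
(15.1167, array([-53.12, 117.56]))
time: 16.0
(16.0, array([-53.17, 118.49]))
t 16.1 tcp guide [-41.3 238.2] z 0.0513 tool y yaw err deg -0.06 gap -0.0001 F [-0.44 -0.9  -0.31]
```

View pics/ec.png

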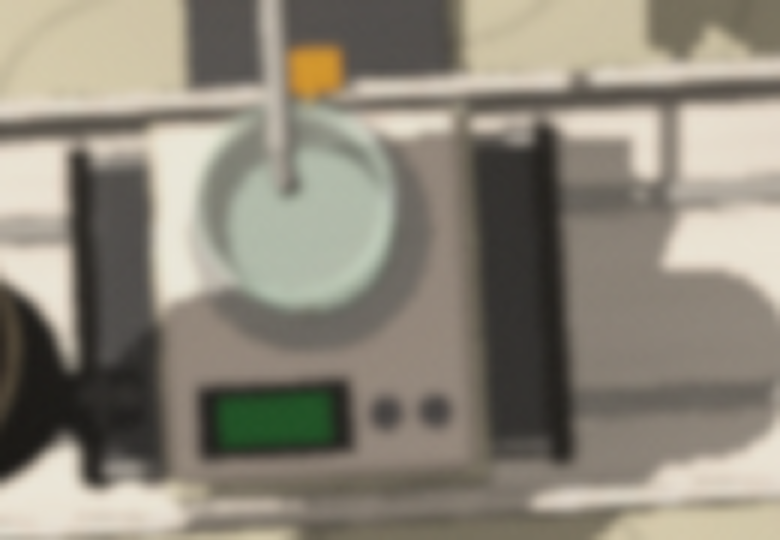

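```bash
python3 -m jog '[-1,0,0.01,0,0, -1,0,0.01,-0.05,0, -1,0,0,-0.08,0, -1,0,0,-0.08,0, -1,0,0,-0.08,0, -1,0,0,-0.08,0, -1,0,0,-0.08,0, -1,0,0,0,0, -1,0,0,0,0, -1,0,0,0,0]' | head -2
python3 - <<'E'
from h import *
f=lambda u,v,z:g(at('top',180+u/6,145+v/6,z)).round(1)
print('beaker',f(298,204,.201),'spout',f(290,188,.235))
print('front',f(84,310,.074),'rear',f(562,290,.074))
print(look());print(look());where()
im=snap('side','f.png')
E
```

```text
time: 16.93
ee_pos: [0.5293, 0.2334, 0.2311]
beaker [28.2 95.7] spout [29.5 96.1]
front [  3.7 206.2] rear [  1.4 -15.9]
(16.9333, array([-56.36, 121.09]))
(16.9833, array([-56.25, 121.59]))
t 17.033 tcp guide [-41.8 246. ] z 0.2301 tool y yaw err deg -0.06 gap -0.0 F [-0.24  0.02 -0.79]
```

View pics/f.png

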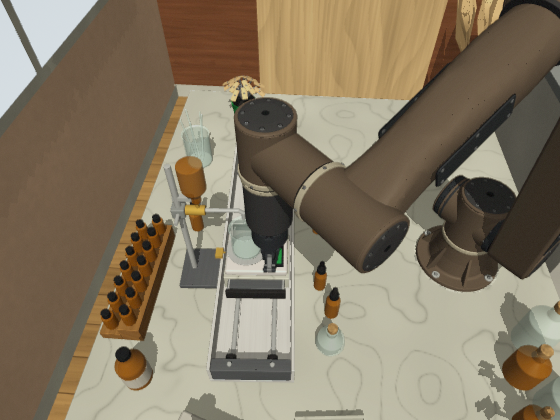

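```bash
python3 -m jog '[-1,0,0.08,0,0, -1,0,0.08,0,0, -1,0,0.08,0,0, -1,0,0.04,0,0, -1,0,0,0,0, -1,0,0,0,0, -1,0,0,0,0]' | head -2
python3 - <<'E'
from h import *
print(look());print(look())
E
python3 -m jog '[-1,0,0,0,0, -1,0,0,0,0, -1,0,0,0,0, -1,0,0,0,0, -1,0,0,0,0, -1,0,0,0,0, -1,0,0,0,0, -1,0,0,0,0, -1,0,0,0,0, -1,0,0,0,0]' | head -1
python3 - <<'E'
from h import *
print(look());print(look())
E
```

```text
time: 17.67
ee_pos: [0.5229, 0.3445, 0.2304]
(17.6667, array([-53.14, 118.38]))
(17.7167, array([-53.17, 118.39]))
time: 18.6
(18.6, array([-53.13, 118.41]))
(18.65, array([-53.17, 118.42]))
```

Standing still, with the beaker within about 1 mm of the spout. Handing in.

```bash
python3 -c "
from bench import env
print(env.job_done())"
```

```text
the job is handed in; nothing more can be done
None
```

The carriage is at a dead stop with the beaker centred under the spout to within about 1 mm by the top camera, and the job was handed in at about 18.7 s with the arm clear of everything.

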